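# Gauge a bearing ball, then offer it level over its ring

### The arm

A 6-joint arm with a two-finger parallel gripper is mounted at the origin on a cart in front of the work surface, level with it; the furniture and walls round the work are solid. World frame = base frame: x ahead of the robot, y to its left, z up, the work surface at z = 0. Lengths are in m, angles in degrees, forces in N, time in s.
With the tool pointing down it reaches from about 0.25 to 0.725 m from the base axis. Payload 9.7 kg.
Tool frame: the origin (TCP) lies midway between the tips of the shut fingers; the grasp point (between the pads) lies 19 mm behind it; z points along the fingers, y is the line along which they close (so a half turn about z gives the same grasp; the last joint's range is limited). The gripper opens to 85 mm and grips with 20 to 120 N. Pads are 22 mm wide; open, the fingers measure 114 mm over their backs; the gripper's body (76 mm by 85 mm) begins 54 mm behind the grasp point. The pads swing forward as they close: fully open they stand 13 mm farther back than shut.
Start: joints at [76.547, 4.979, 10.078, 95.1, 0, 90], TCP at [0.128, 0.535, 0.231] pointing down, gripper open.
Joint ranges: [-179.16, 179.16], [-48.56, 103.87], [-65.8, 70.77], [-126.05, 130.52], [-82.76, 87.17], [-180, 180]. Speed limits (degrees/s): [127.2, 127.2, 147.25, 180, 180, 180].

### API

Orientations are given as [roll, pitch, yaw] about the fixed x, y, z axes, in that order (R = Rz(yaw) Ry(pitch) Rx(roll)).
In Python, from workcell import bot gives the robot as it stands.
- The arm moves only by the shell command python3 -m crank 'ROWS' [FORCE]. ROWS is JSON, a list of rows, each an object with "gripper": the finger opening in mm, from 0 to 85.4; "travel": the shift along the tool's x, y, z in mm, a list of three; "twist": the turn, a rotation vector about the tool's x, y, z in rad, a list of three. In form: [{"gripper": gripper, "travel": [tx, ty, tz], "twist": [rx, ry, rz]}, ...]. A call has 1 to 12 rows; each row shifts and turns the commanded pose from where the row before left it, along the tool's axes as they then stand; what a row does not reach is not made up. A row lasts 1/8 s, in which the tool goes at most 62.5 mm and 10.7 degrees, less where a joint would pass 70% of its speed; a pose out of reach is approached as far as the arm can. A call is refused whole if a number of a shift passes 62.5 or a number of a turn 0.188, either way. A call with a gripper value outside its range is refused whole. The fingers move at their own pace and stop on an object; FORCE is the grip in N (left out, the last holds). Time passes only in rows, so rows that do not move let the fingers close. It gives the time, the measured TCP pose, the force, the opening and the grip force at its end, in the units of the state.
- bot.get_obs(): the state, without advancing time (a new reading comes with each control period).
- bot.camera(name): name is "scene" or "top" or "wrist"; returns the picture (480x640x3 uint8, red, green, blue); there is no depth.
- bot.calibration(name): a dict with "vfov" (degrees; the focal length in pixels is half the picture's height over the tangent of half this angle, whatever the lens; pixels are square), "cx", "cy" (the principal point, pixels), "camera_from_world" (4x4, takes a point from world to camera coordinates). Camera axes: x right, y down, z forward; pixel columns grow to the right and rows downward; lengths in m; the calibration is good to about 2 mm. A picture is of the moment at which its call begins: read the wrist's pose just before it. calibration takes no time and is no camera call; for the wrist camera it gives the pose at the moment of the call.
- bot.job_done(): hands the job in; it is judged then, once.
The state is a dict: "time": time; "q": joint angles; "qd": joint speeds; "joint_efforts": joint torques, N m; "ee_pos": TCP position; "tcp_rot": TCP orientation; "wrist_force": force on the tool from outside, world axes, zero at the start; "torque": the same for the moment, N m; "opening": finger opening in m; "grasp_force": force on a finger pad.
Only numpy, scipy, OpenCV 4.12 (cv2) and the standard library are available. Lean on these libraries where they do the work, as an engineer would, in place of code of your own. Each camera call takes 0.05 s, during which the arm holds its last target. There are 200 camera calls.

### The job

Check the bearing ball in the bench gauge: press the gauge's top cap gently down until the flat foot rests on the ball, keep it there for a second and let it spring back up. Then take the tray by its wooden grip, draw it out level from under the gauge without the ball leaving its pocket, and hold it still and level with the ball over the middle of the bearing ring, the ball about 10 cm above the table, for the fitter to take. The job finishes while you hold it there: do not set the tray down or let go, and leave the bearing ring and the other things where they lie.

Things in the scene. Friction and masses are not known exactly. Their poses are not given: they have to be found in the camera images.
- gauge: Bench gauge, fixed: grey base 222 x 104 x 16 mm, steel column, round dial (58 mm, its middle 135 mm up) facing the robot. Origin on the table under the plunger; x along the base and tray, towards the tray's grip; z up. The column stands 78 mm along -x. Two guide rails on the base (5 mm high, 3 mm clear of the tray either side, ending 25 mm before the grip point) and a stop beyond the tray's pocket end locate the tray.
- cap_top (a point): Middle of the top of the gauge's black push cap (26 mm across), highest part of the gauge, 210 mm above the table, on the plunger's axis. Pushing it down takes 2 to 3 N for the first 14 mm, till the foot is on the ball; then the cap itself gives up to 8 mm more on a stiffer spring (4 to 9 N) and stops hard. So press it 16 to 20 mm down in all. It rises by itself when let go.
- gauge_plunger (a joint): Downward travel of the gauge's plunger (m): 0 = up, 0.014 = foot resting on the ball in the tray, 0.018 = end stop with nothing under it. A spring returns it to 0. The dial's hand follows it.
- gauge_foot (a point): Middle of the underside of the plunger's flat round foot (17 mm across); with the plunger up it is 58 mm above the table and 14 mm above the top of the ball.
- tray: Loose flat steel ball tray, 205 x 76 mm, sheet 3 mm thick with a lip 7 mm high, 0.17 kg; origin on its underside below the end pocket; x along it from the pocket to the grip, y across, z up. It starts in the gauge, underside 16 mm above the table, pocket under the foot: lift it 6 to 10 mm, off the rails, and draw it out along its own x by at least 80 mm before raising it, since the dial hangs over it.
- tray_grip (a point): Where to take the tray: its upright wooden grip, 56 mm long (along the tray's x), 14 mm thick (across, along y: the width to grip) and 47 mm high above the sheet. This point is in the middle of the grip's length and thickness, 30 mm above the sheet's top, 33 mm above the tray's underside. Axes are the tray's.
- tray_pocket (a point): The tray's end pocket, a round collar 25 mm inside and 3.5 mm high, 130 mm along the tray's -x from the grip point and 40 mm from the tray's end. This point is where the middle of the ball lying in it comes: 12.5 mm above the sheet's top, 17.5 mm lower than the grip point. A second, empty pocket lies 48 mm nearer to the grip.
- ball_center (a point): Middle of the loose steel bearing ball, 25 mm across, 65 g. It lies in the end pocket with about 4 mm of play all round and rolls over the collar if the tray is tipped by some 40 degrees, or jerked.
- ball: The bearing ball (see its centre point).
- ring_center (a point): Middle of the plain bearing ring (96 mm outside, about 64 mm inside, 20 mm high), lying flat on the table at the left; this point is 10 mm above the table. It is the smooth pale ring; the flange with four bolt holes and a raised hub that lies near it is not meant, and the two may change places.
- bench_ring: The bearing ring; origin in the middle of its underside.
- pipe_flange: Steel pipe flange, 90 mm across, 24 mm high, four bolt holes; origin under its middle. To be left alone.
- drilled_block: Dark steel block 50 x 62 x 36 mm; left alone.
- nut_0: Large hex nut, 43 x 37 x 19 mm; left alone.
- bolt_2: Bolt standing on its head, 24 mm across, 49 mm high; left alone.
- bar_end_2: Round bar end, 22 mm across, 30 mm high, standing; left alone.
- electrode_holder: Electrode holder on its lead, fixed on the table between the gauge and the ring, 193 x 35 mm, 49 mm high, long side along its own y; origin under its middle. The tray is carried over it.
- tube_ring_1: Short rusty tube ring, 28 mm across, 20 mm high; left alone.
Not all that is in view belongs to the job. Leave any black look-alike of the bench_ring alone.

How it is judged:
By the outcome, as a careful person would: the job done as asked, in the order asked, and still so for the second after the job is handed in, while the arm keeps its last pose, push and grip.
It also fails if it takes over 56 s, if anything falls off the work surface, if the arm or the gripper's body presses on something with over 40 N, if the wrist force passes 120 N, or if a joint passes its speed limit or range.

## Working session

There is one attempt and no reset: what is moved stays moved. The work goes in short steps, Python scripts to look and compute and a shell command to move; the robot and the scene stay as the last step left them, time stands still between calls to the robot, and variables do not carry over. Pictures are saved under pics/ and viewed, at most 12 in all, crops included, and the job is handed in when it is done.

```bash
mkdir -p pics; ls; python3 - <<'E'
from workcell import bot
import cv2,numpy as np
print(bot.get_obs())
a=bot.camera("scene");b=bot.camera("top")
cv2.imwrite("pics/s0.png",a[:,:,::-1]);cv2.imwrite("pics/t0.png",b[:,:,::-1])
for n in("scene","top"):
    c=bot.calibration(n);print(n,c["vfov"],c["cx"],c["cy"],np.round(c["camera_from_world"],3).tolist(),[k for k in c])
E
```

```text
pics
{'time': 0.0, 'q': array([7.65472740e+01, 5.01203574e+00, 1.00318464e+01, 9.50993896e+01,
       1.68439726e-03, 8.99995590e+01]), 'qd': array([-0.01755516,  0.00450974, -0.02777067, -0.01788488, -0.0705901 ,
        0.01764867]), 'joint_efforts': array([-8.60279906e-04, -5.20385957e+01,  4.64806831e+01,  1.63493404e-02,
       -1.15898447e-04, -3.34288224e-06]), 'ee_pos': array([0.127889  , 0.53467499, 0.23055074]), 'tcp_rot': array([-1.79920421e+02, -1.68500814e-03,  1.66547713e+02]), 'wrist_force': array([-0.87140156, -0.26650823, -1.04391685]), 'torque': array([0.04720934, 0.0219559 , 0.00822309]), 'grasp_force': 0.0, 'opening': 0.08537222426221419}
scene 52.627733998398256 324.6551334421395 245.73116312600212 [[0.897, -0.443, -0.006, -0.485], [-0.249, -0.492, -0.834, 0.304], [0.366, 0.75, -0.551, 1.057], [0.0, 0.0, 0.0, 1.0]] ['vfov', 'cx', 'cy', 'camera_from_world']
top 47.2416907672725 323.9233259097199 248.66977804257263 [[-0.015, -1.0, -0.006, 0.095], [-0.983, 0.016, -0.185, 0.584], [0.185, 0.003, -0.983, 1.482], [0.0, 0.0, 0.0, 1.0]] ['vfov', 'cx', 'cy', 'camera_from_world']
```

View pics/s0.png

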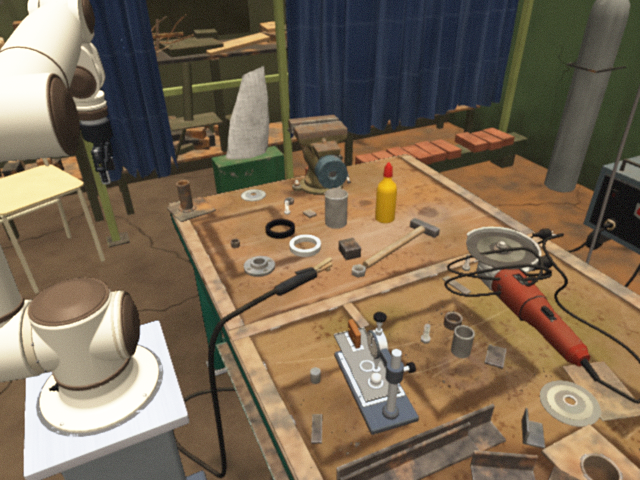

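View pics/t0.png

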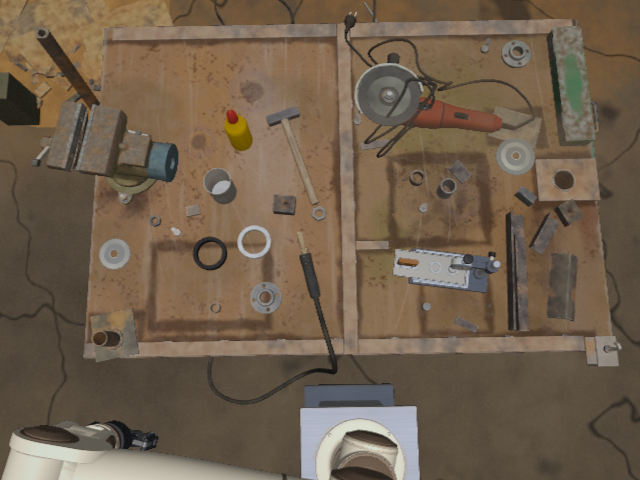

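The top view shows the gauge and tray near (440,270), with the wooden grip at (408,263). Three things could be the ring: the pale smooth ring (254,242), the black look-alike (210,253) and the flange with bolt holes (265,298). The pale ring fits the description. I'll confirm it in a crop.

```bash
python3 - <<'E'
import cv2,numpy as np
t=cv2.imread("pics/t0.png");s=cv2.imread("pics/s0.png")
r=lambda im,x0,y0,w,h,W,H:cv2.resize(im[y0:y0+h,x0:x0+w],(W,H),interpolation=cv2.INTER_CUBIC)
A=r(t,180,215,120,100,360,300); B=r(t,380,230,130,75,440,254); C=r(s,320,300,120,140,420,300*140*420//(300*120) )
C=cv2.resize(s[300:440,320:440],(257,300),interpolation=cv2.INTER_CUBIC)
out=np.zeros((600,800,3),np.uint8);out[:300,:360]=A;out[:254,360:]=B
out[300:600,:257]=C; D=cv2.resize(s[220:280,235:335],(500,300),interpolation=cv2.INTER_CUBIC);out[300:,257:757]=D
cv2.imwrite("pics/c0.png",out)
E
```

```text
(no output)
```

View pics/c0.png

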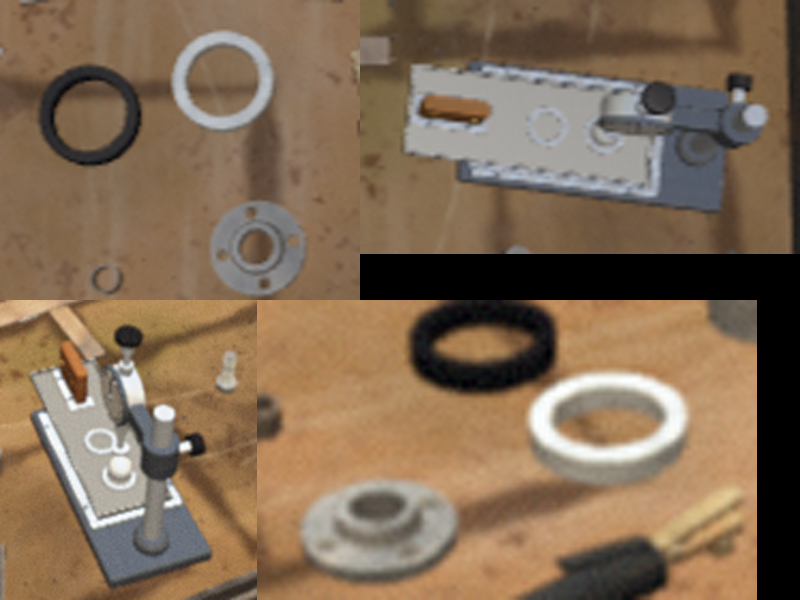

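The crop confirms it: the pale ring is smooth, and the flange has a hub and bolt holes. The cap is at top (468,259) and scene (379,317). Next I measure.

```bash
cat > h.py <<'E'
import cv2,numpy as np
from workcell import bot
from scipy.spatial.transform import Rotation as R
def cal(n):
    c=bot.calibration(n);T=np.array(c["camera_from_world"]);return 240/np.tan(np.radians(c["vfov"]/2)),c["cx"],c["cy"],T
def ray(c,p):
    f,cx,cy,T=c;d=T[:3,:3].T@np.array([(p[0]-cx)/f,(p[1]-cy)/f,1]);return -T[:3,:3].T@T[:3,3],d/np.linalg.norm(d)
def plane(c,p,z):
    o,d=ray(c,p);return o+d*(z-o[2])/d[2]
def tri(c1,p1,c2,p2):
    o1,d1=ray(c1,p1);o2,d2=ray(c2,p2)
    s=np.linalg.lstsq(np.c_[d1,-d2],o2-o1,rcond=None)[0];a,b=o1+d1*s[0],o2+d2*s[1];return (a+b)/2,np.linalg.norm(a-b)
def proj(c,P):
    f,cx,cy,T=c;q=T[:3,:3]@np.array(P)+T[:3,3];return np.round([f*q[0]/q[2]+cx,f*q[1]/q[2]+cy],1)
def blobs(im,roi,lo,hi,amin=20):
    x,y,w,h=roi;m=cv2.inRange(cv2.cvtColor(im[y:y+h,x:x+w],cv2.COLOR_BGR2HSV),lo,hi)
    return [c+np.array([x,y]) for c in cv2.findContours(m,cv2.RETR_EXTERNAL,cv2.CHAIN_APPROX_NONE)[0] if cv2.contourArea(c)>amin]
E
python3 - <<'E'
from h import *
np.set_printoptions(precision=4,suppress=True)
t=cv2.imread("pics/t0.png");s=cv2.imread("pics/s0.png");ct,cs=cal("top"),cal("scene")
for nm,im,c,roi in(("top",t,ct,(230,220,50,45)),("scene",s,cs,(284,228,42,32))):
    for b in blobs(im,roi,(0,0,165),(180,70,255),80):
        e=cv2.fitEllipse(b);print("ring",nm,e,cv2.boundingRect(b),plane(c,e[0],.02),plane(c,e[0],.01))
P={}
for nm,im,c,roi in(("top",t,ct,(455,248,25,22)),("scene",s,cs,(370,308,20,20))):
    for b in blobs(im,roi,(0,0,0),(180,255,62),15):
        e=cv2.minAreaRect(b);P[nm]=e[0];print("cap",nm,e,plane(c,e[0],.21))
print(tri(ct,P["top"],cs,P["scene"]))
for nm,im,c,roi in(("top",t,ct,(398,250,30,25)),("scene",s,cs,(343,315,20,35))):
    for b in blobs(im,roi,(5,130,90),(18,255,255),15):
        e=cv2.minAreaRect(b);bp=cv2.boxPoints(e);print("grip",nm,e,plane(c,e[0],.066));print([plane(c,p,.066)[:2] for p in bp])
for b in blobs(t,(385,235,110,60),(0,0,120),(180,50,255),150):
    e=cv2.minAreaRect(b);print("tray",e);print(np.array([plane(ct,p,.023)[:2] for p in cv2.boxPoints(e)]))
E
```

```text
ring top ((253.5872039794922, 241.20652770996094), (30.98371696472168, 32.051513671875), 60.24652862548828) (238, 225, 33, 33) [0.617 0.288 0.02 ] [0.6191 0.2893 0.01  ]
ring scene ((304.6632080078125, 243.10780334472656), (18.0234375, 31.317768096923828), 87.79625701904297) (289, 234, 32, 19) [0.6149 0.2892 0.02  ] [0.6209 0.3033 0.01  ]
cap top ((468.0, 258.5), (8.0, 9.0), 0.0) [ 0.5255 -0.2744  0.21  ]
cap scene ((379.5, 316.5), (11.0, 9.0), 0.0) [ 0.5219 -0.2765  0.21  ]
(array([ 0.5247, -0.2745,  0.2077]), np.float64(0.0024676480523968896))
grip top ((407.5137939453125, 261.3345031738281), (19.183507919311523, 4.4014105796813965), 4.763641834259033) [ 0.544  -0.1447  0.066 ]
[array([ 0.5405, -0.1176]), array([ 0.5528, -0.1191]), array([ 0.5475, -0.1717]), array([ 0.5353, -0.1702])]
grip scene ((353.21478271484375, 329.30804443359375), (34.83783721923828, 11.550512313842773), 62.241458892822266) [ 0.538  -0.1524  0.066 ]
[array([ 0.5311, -0.1009]), array([ 0.5617, -0.095 ]), array([ 0.5444, -0.2008]), array([ 0.5162, -0.205 ])]
tray ((431.7382507324219, 267.34613037109375), (77.37796020507812, 33.38679885864258), 6.952957630157471)
[[ 0.5005 -0.1032]
 [ 0.5957 -0.1183]
 [ 0.5651 -0.3358]
 [ 0.4706 -0.3183]]
```

The measurements agree: the cap's height triangulates to 208 mm, and cap to grip comes out at 131 mm. First I turn the wrist in place, raise slightly and close the fingers.

```bash
python3 -m crank '[{"gripper":0,"travel":[0,0,-6],"twist":[0,0,0.185]},{"gripper":0,"travel":[0,0,-6],"twist":[0,0,0.185]},{"gripper":0,"travel":[0,0,-6],"twist":[0,0,0.185]},{"gripper":0,"travel":[0,0,-6],"twist":[0,0,0.185]},{"gripper":0,"travel":[0,0,-6],"twist":[0,0,0.185]},{"gripper":0,"travel":[0,0,-6],"twist":[0,0,0.185]},{"gripper":0,"travel":[0,0,-6],"twist":[0,0,0.185]},{"gripper":0,"travel":[0,0,-6],"twist":[0,0,0.185]},{"gripper":0,"travel":[0,0,-6],"twist":[0,0,0.185]},{"gripper":0,"travel":[0,0,-6],"twist":[0,0,0.185]},{"gripper":0,"travel":[0,0,-6],"twist":[0,0,0.185]},{"gripper":0,"travel":[0,0,-6],"twist":[0,0,0.185]}]' 40
cat >> h.py <<'E'
def goto(P,rpy=None):
    """tool-frame mm shift and rotvec from present pose to world P / rpy"""
    o=bot.get_obs();M=R.from_euler("xyz",o["tcp_rot"],degrees=True)
    print("t",round(o["time"],2),"pos",np.round(o["ee_pos"],4),"rpy",np.round(o["tcp_rot"],2),"q",np.round(o["q"],0),"F",np.round(o["wrist_force"],1),"open",round(o["opening"],4),"grip",round(o["grasp_force"],1))
    print("shift mm",np.round(M.inv().apply((np.array(P)-o["ee_pos"])*1000),1), "twist",None if rpy is None else np.round((M.inv()*R.from_euler("xyz",rpy,degrees=True)).as_rotvec(),4))
E
```

```text
time: 1.6
ee_pos: [0.282, 0.455, 0.3031]
tcp_rot: [-172.7, 2.1, 54.4]
wrist_force: [0.6, 1.2, 0.2]
opening: 0.0002
grasp_force: 0.0
```

```bash
python3 -m crank '[{"gripper":0,"travel":[0,0,0],"twist":[0,0,0]},{"gripper":0,"travel":[0,0,0],"twist":[0,0,0]}]'; python3 -c "
from h import *
goto([.5245,-.275,.3],[180,0,-98])"
```

```text
time: 1.85
ee_pos: [0.2808, 0.4558, 0.3031]
tcp_rot: [-172.8, 2.0, 54.6]
wrist_force: [0.5, -0.7, -0.3]
opening: 0.0
grasp_force: 0.0
t 1.85 pos [0.2808 0.4558 0.3031] rpy [-172.78    2.02   54.58] q [ 55.   7.  20. 105.   7. 180.] F [ 0.5 -0.7 -0.3] open 0.0 grip 0.0
shift mm [-453.9  619.6  -59.2] twist [0.0059 0.1789 2.6558]
```

The last joint turns the other way (yaw = q1 − q6 + 180), so I'll use yaw 82 throughout. I level the tool first.

```bash
python3 -c "
from h import *
goto([.2808,.4558,.3],[180,0,75])"
```

```text
t 1.85 pos [0.2808 0.4558 0.3031] rpy [-172.78    2.02   54.58] q [ 55.   7.  20. 105.   7. 180.] F [ 0.5 -0.7 -0.3] open 0.0 grip 0.0
shift mm [0.1 0.3 3.1] twist [-0.1309  0.0123 -0.3581]
```

```bash
python3 -m crank '[{"gripper":0,"travel":[0,0,0],"twist":[-0.0436,0.0041,-0.1194]},{"gripper":0,"travel":[0,0,0],"twist":[-0.0436,0.0041,-0.1194]},{"gripper":0,"travel":[0,0,0],"twist":[-0.0436,0.0041,-0.1194]},{"gripper":0,"travel":[0,0,0],"twist":[0,0,0]}]'; python3 -c "
from h import *
goto([.5245,-.275,.3],[180,0,82])"
```

```text
time: 2.35
ee_pos: [0.279, 0.4566, 0.3034]
tcp_rot: [-180.0, -0.0, 75.2]
wrist_force: [-0.5, -0.5, 0.7]
opening: 0.0001
grasp_force: 0.0
t 2.35 pos [0.279  0.4566 0.3034] rpy [-1.7999e+02 -3.0000e-02  7.5170e+01] q [ 59.   5.  19. 103.   0. 163.] F [-0.5 -0.5  0.7] open 0.0001 grip 0.0
shift mm [-644.4  424.5    3. ] twist [-1.000e-04 -6.000e-04 -1.192e-01]
```

```bash
python3 -m crank '[{"gripper":0,"travel":[-40,26,0],"twist":[0,0,0]},{"gripper":0,"travel":[-40,26,0],"twist":[0,0,0]},{"gripper":0,"travel":[-40,26,0],"twist":[0,0,0]},{"gripper":0,"travel":[-40,26,0],"twist":[0,0,0]},{"gripper":0,"travel":[-40,26,0],"twist":[0,0,0]},{"gripper":0,"travel":[-40,26,0],"twist":[0,0,0]},{"gripper":0,"travel":[-40,26,0],"twist":[0,0,0]},{"gripper":0,"travel":[-40,26,0],"twist":[0,0,0]},{"gripper":0,"travel":[-40,26,0],"twist":[0,0,0]},{"gripper":0,"travel":[-40,26,0],"twist":[0,0,0]},{"gripper":0,"travel":[-30,26,0],"twist":[0,0,0]},{"gripper":0,"travel":[0,0,0],"twist":[0,0,0]}]'; python3 - <<'E'
from h import *
goto([.5245,-.275,.3],[180,0,82])
c=cal("wrist");im=bot.camera("wrist")[:,:,::-1];cv2.imwrite("pics/w1.png",im)
print("cam pos",-c[3][:3,:3].T@c[3][:3,3],"fwd",c[3][2,:3])
for n,P in dict(cap=[.5245,-.275,.21],grip=[.542,-.145,.066]).items(): print(n,proj(c,P))
E
```

```text
time: 3.85
ee_pos: [0.4464, -0.035, 0.3025]
tcp_rot: [-179.9, -0.0, 74.7]
wrist_force: [-0.5, 1.2, -0.7]
opening: 0.0
grasp_force: 0.0
t 3.85 pos [ 0.4464 -0.035   0.3025] rpy [-1.7992e+02 -5.0000e-02  7.4720e+01] q [ -5.  -7.   7. 103.   0. 101.] F [-0.5  1.2 -0.7] open 0.0 grip 0.0
shift mm [-211.   138.5    2.2] twist [-0.0014 -0.0009 -0.127 ]
cam pos [0.46468344 0.03078457 0.44624931] fwd [-0.07289064 -0.26042766 -0.96273796]
cap [492.9 495.1]
grip [432.7 276.7]
```

View pics/w1.png

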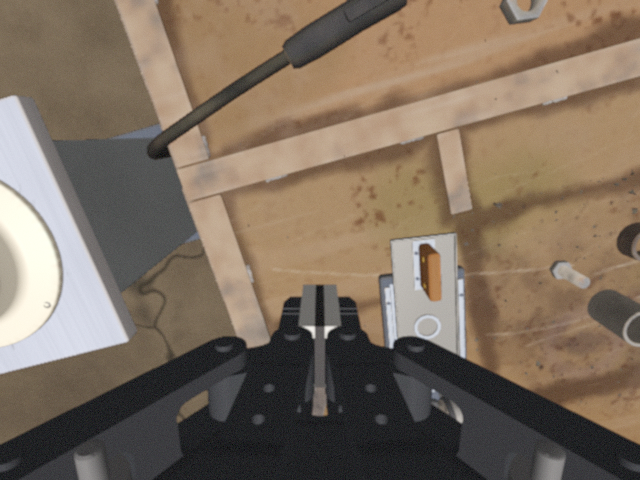

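The wrist view shows the tray end with corners at about (390,240) and (456,234), and the grip around (430,271), close to the prediction of (433,277). I refine from this.

```bash
python3 - <<'E'
from h import *
np.set_printoptions(precision=4,suppress=True)
c=cal("wrist");im=cv2.imread("pics/w1.png")
for b in blobs(im,(405,225,50,90),(5,110,60),(20,255,255),80):
    e=cv2.minAreaRect(b);print("grip",e,[ (p,plane(c,p,.066)[:2]) for p in cv2.boxPoints(e)])
h=cv2.cvtColor(im,cv2.COLOR_BGR2HSV);print(h[260,405:447].tolist()); print("L/R rows")
# pale tray edges by saturation: first/last column of low-saturation run
L=[];Rr=[]
for y in range(244,275,2):
    s=np.where(h[y,370:480,1]<75)[0]+370;L.append((s.min(),y));Rr.append((s.max(),y))
print(L,Rr)
T=[]
for x in range(398,450,4):
    s=np.where(h[215:260,x,1]<75)[0]+215;T.append((x,s.min()))
print(T)
def w(ps):return np.array([plane(c,p,.025)[:2] for p in ps])
for nm,ps in(("L",L),("R",Rr),("T",T)):
    q=cv2.fitLine(w(ps).astype(np.float32),cv2.DIST_HUBER,0,.001,.001).ravel();print(nm,q[2:],"ang",np.degrees(np.arctan2(q[1],q[0])))
E
```

```text
grip ((430.2330627441406, 272.3936767578125), (55.603660583496094, 18.693103790283203), 87.27368927001953) [(array([419.5747, 245.0679], dtype=float32), array([ 0.535 , -0.1054])), (array([438.2466, 244.1787], dtype=float32), array([ 0.5541, -0.1096])), (array([440.8914, 299.7195], dtype=float32), array([ 0.5454, -0.1728])), (array([422.2195, 300.6086], dtype=float32), array([ 0.5256, -0.1685]))]
[[18, 16, 189], [20, 12, 188], [19, 15, 189], [17, 12, 189], [20, 12, 190], [15, 11, 187], [18, 14, 187], [20, 13, 182], [120, 4, 195], [108, 14, 216], [108, 17, 221], [108, 17, 224], [109, 18, 222], [108, 19, 206], [130, 16, 145], [8, 86, 89], [15, 156, 100], [20, 154, 144], [20, 152, 163], [18, 158, 139], [17, 179, 97], [12, 148, 98], [12, 153, 115], [14, 148, 148], [14, 141, 170], [14, 151, 171], [14, 135, 174], [14, 127, 175], [15, 136, 173], [15, 131, 175], [16, 136, 173], [14, 136, 174], [15, 139, 176], [15, 137, 179], [14, 118, 177], [12, 56, 179], [12, 19, 179], [30, 10, 182], [14, 15, 184], [15, 11, 182], [10, 12, 184], [17, 13, 183]]
L/R rows
[(np.int64(390), 244), (np.int64(390), 
[... 355 characters left out ...]
6), (np.int64(457), 248), (np.int64(457), 250), (np.int64(457), 252), (np.int64(457), 254), (np.int64(457), 256), (np.int64(457), 258), (np.int64(457), 260), (np.int64(457), 262), (np.int64(457), 264), (np.int64(460), 266), (np.int64(463), 268), (np.int64(464), 270), (np.int64(464), 272), (np.int64(465), 274)]
[(398, np.int64(238)), (402, np.int64(238)), (406, np.int64(237)), (410, np.int64(237)), (414, np.int64(237)), (418, np.int64(236)), (422, np.int64(236)), (426, np.int64(235)), (430, np.int64(235)), (434, np.int64(235)), (438, np.int64(234)), (442, np.int64(233)), (446, np.int64(233))]
L [ 0.5079 -0.1236] ang 81.79775
R [ 0.5844 -0.1541] ang -82.269936
T [ 0.5516 -0.1104] ang -8.725111
```

Grip (0.543,-0.145), cap (0.525,-0.2745) and yaw 82° are all consistent. I move above the cap.

```bash
python3 -m crank '[{"gripper":0,"travel":[0,0,0],"twist":[0,0,-0.127]},{"gripper":0,"travel":[-38,18.5,0],"twist":[0,0,0]},{"gripper":0,"travel":[-38,18.5,0],"twist":[0,0,0]},{"gripper":0,"travel":[-38,18.5,0],"twist":[0,0,0]},{"gripper":0,"travel":[-38,18.5,0],"twist":[0,0,0]},{"gripper":0,"travel":[-38,18.5,0],"twist":[0,0,0]},{"gripper":0,"travel":[-36,18.5,0],"twist":[0,0,0]},{"gripper":0,"travel":[0,0,30],"twist":[0,0,0]},{"gripper":0,"travel":[0,0,30],"twist":[0,0,0]},{"gripper":0,"travel":[0,0,0],"twist":[0,0,0]}]'; python3 - <<'E'
from h import *
goto([.525,-.2745,.21],[180,0,82])
cv2.imwrite("pics/s2.png",cv2.resize(bot.camera("scene")[270:430,280:450,::-1],(637,600)))
E
```

```text
time: 5.15
ee_pos: [0.5251, -0.2707, 0.2412]
tcp_rot: [-179.8, -0.1, 82.3]
wrist_force: [-0.2, 1.1, 0.5]
opening: -0.0001
grasp_force: 0.0
t 5.15 pos [ 0.5251 -0.2707  0.2412] rpy [-1.7979e+02 -1.4000e-01  8.2310e+01] q [-27.  11.  18.  97.   0.  70.] F [-0.2  1.1  0.5] open -0.0001 grip 0.0
shift mm [-3.9  0.6 31.1] twist [-0.0037 -0.0023  0.0054]
```

View pics/s2.png

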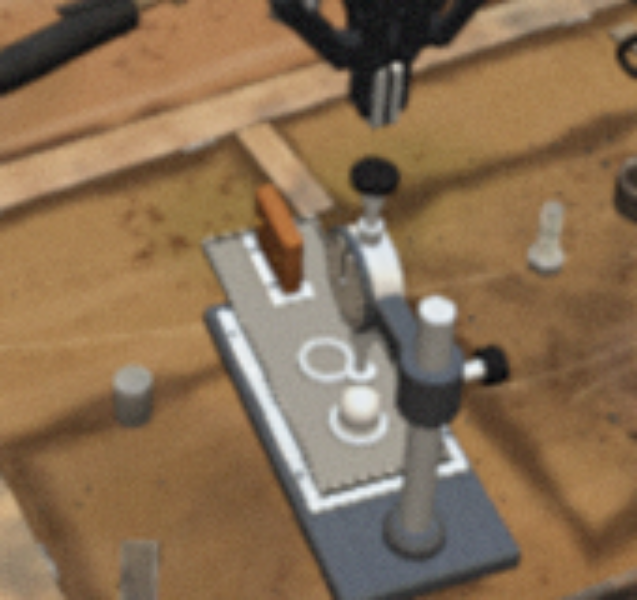

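The fingertips are over the cap (cap at (374,172), tips at (380,125) in the crop). I go down to just above contact.

```bash
python3 -m crank '[{"gripper":0,"travel":[-4,0.5,14],"twist":[-0.003,-0.002,0.005]},{"gripper":0,"travel":[0,0,12],"twist":[0,0,0]},{"gripper":0,"travel":[0,0,5],"twist":[0,0,0]},{"gripper":0,"travel":[0,0,3],"twist":[0,0,0]},{"gripper":0,"travel":[0,0,3],"twist":[0,0,0]},{"gripper":0,"travel":[0,0,0],"twist":[0,0,0]}]'; python3 -c "
from h import *
goto([.525,-.2745,.192],[180,0,82])"
```

```text
time: 5.95
ee_pos: [0.5255, -0.2765, 0.2064]
tcp_rot: [179.8, 0.1, 82.0]
wrist_force: [-1.5, 0.2, 2.5]
opening: -0.0001
grasp_force: 0.9
t 5.95 pos [ 0.5255 -0.2765  0.2064] rpy [1.7981e+02 1.0000e-01 8.2000e+01] q [-28.  10.  13.  93.  -0.  70.] F [-1.5  0.2  2.5] open -0.0001 grip 0.9
shift mm [ 1.9 -0.8 14.4] twist [ 0.0033  0.0017 -0.    ]
```

```bash
python3 -m crank '[{"gripper":0,"travel":[0.3,0,3],"twist":[0,0,0]},{"gripper":0,"travel":[0.3,0,3],"twist":[0,0,0]},{"gripper":0,"travel":[0.3,0,3],"twist":[0,0,0]},{"gripper":0,"travel":[0.3,0,2],"twist":[0,0,0]},{"gripper":0,"travel":[0,0,0],"twist":[0,0,0]}]'; python3 -c "
from h import *
goto([.525,-.2745,.192],[180,0,82])"
```

```text
time: 6.58
ee_pos: [0.5258, -0.2755, 0.1952]
tcp_rot: [179.8, 0.1, 82.0]
wrist_force: [-1.0, -1.5, 3.1]
opening: -0.0002
grasp_force: 1.5
t 6.58 pos [ 0.5258 -0.2755  0.1952] rpy [1.798e+02 1.100e-01 8.199e+01] q [-28.  10.  12.  91.  -0.  70.] F [-1.  -1.5  3.1] open -0.0002 grip 1.5
shift mm [ 0.9 -1.   3.2] twist [ 0.0035  0.002  -0.0001]
```

```bash
python3 -m crank '[{"gripper":0,"travel":[0,0,2],"twist":[0,0,0]},{"gripper":0,"travel":[0,0,1.5],"twist":[0,0,0]},{"gripper":0,"travel":[0,0,0],"twist":[0,0,0]},{"gripper":0,"travel":[0,0,0],"twist":[0,0,0]}]'; python3 - <<'E'
from h import *
F=[]
cv2.imwrite("pics/s3.png",cv2.resize(bot.camera("scene")[270:430,280:450,::-1],(637,600)))
goto([.525,-.2745,.192],[180,0,82])
E
```

```text
time: 7.08
ee_pos: [0.5258, -0.2755, 0.192]
tcp_rot: [179.8, 0.1, 82.0]
wrist_force: [-0.5, -2.7, 4.9]
opening: -0.0001
grasp_force: 2.9
t 7.12 pos [ 0.5259 -0.2755  0.192 ] rpy [1.7978e+02 1.2000e-01 8.2000e+01] q [-28.  10.  11.  91.  -0.  70.] F [-0.3 -2.1  6.4] open -0.0001 grip 2.9
shift mm [ 0.9 -1.   0. ] twist [ 0.0038  0.002  -0.0001]
```

View pics/s3.png

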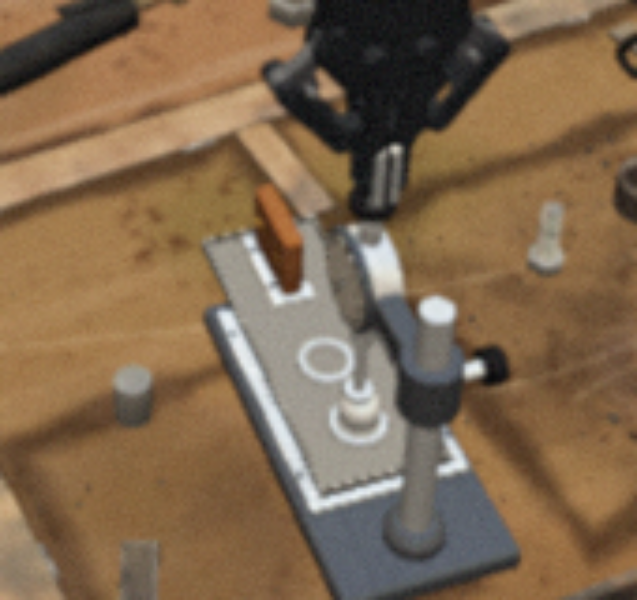

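The foot rests on the ball (at (358,395) in the crop), with 5–6 N and 18 mm of travel. I hold for over a second, then rise slowly.

```bash
python3 -m crank '[{"gripper":0,"travel":[0,0,0],"twist":[0,0,0]},{"gripper":0,"travel":[0,0,0],"twist":[0,0,0]},{"gripper":0,"travel":[0,0,0],"twist":[0,0,0]},{"gripper":0,"travel":[0,0,0],"twist":[0,0,0]},{"gripper":0,"travel":[0,0,0],"twist":[0,0,0]},{"gripper":0,"travel":[0,0,0],"twist":[0,0,0]},{"gripper":0,"travel":[0,0,0],"twist":[0,0,0]},{"gripper":0,"travel":[0,0,0],"twist":[0,0,0]},{"gripper":0,"travel":[0,0,0],"twist":[0,0,0]},{"gripper":0,"travel":[0,0,0],"twist":[0,0,0]},{"gripper":0,"travel":[0,0,0],"twist":[0,0,0]},{"gripper":0,"travel":[0,0,0],"twist":[0,0,0]}]'; python3 -m crank '[{"gripper":0,"travel":[0,0,-4],"twist":[0,0,0]},{"gripper":0,"travel":[0,0,-4],"twist":[0,0,0]},{"gripper":0,"travel":[0,0,-5],"twist":[0,0,0]},{"gripper":0,"travel":[0,0,-5],"twist":[0,0,0]},{"gripper":0,"travel":[0,0,-10],"twist":[0,0,0]},{"gripper":0,"travel":[0,0,-20],"twist":[0,0,0]},{"gripper":0,"travel":[0,0,-20],"twist":[0,0,0]},{"gripper":0,"travel":[0,0,0],"twist":[0,0,0]}]'; python3 - <<'E'
from h import *
cv2.imwrite("pics/s4.png",cv2.resize(bot.camera("scene")[270:430,280:450,::-1],(637,600)))
goto([.543,-.145,.26],[180,0,82])
E
```

```text
time: 8.62
ee_pos: [0.5259, -0.2755, 0.192]
tcp_rot: [179.8, 0.1, 82.0]
wrist_force: [-0.7, -3.2, 5.4]
opening: 0.0003
grasp_force: 2.9
time: 9.62
ee_pos: [0.526, -0.2754, 0.2614]
tcp_rot: [179.7, 0.1, 82.0]
wrist_force: [0.1, -0.5, 0.5]
opening: 0.0001
grasp_force: 0.0
t 9.68 pos [ 0.5258 -0.2753  0.2601] rpy [1.7977e+02 1.1000e-01 8.2000e+01] q [-28.  12.  21.  99.  -0.  70.] F [ 0.  -0.2 -0. ] open 0.0 grip 0.0
shift mm [131.4  -1.1  -0.2] twist [0.004  0.0018 0.    ]
```

View pics/s4.png

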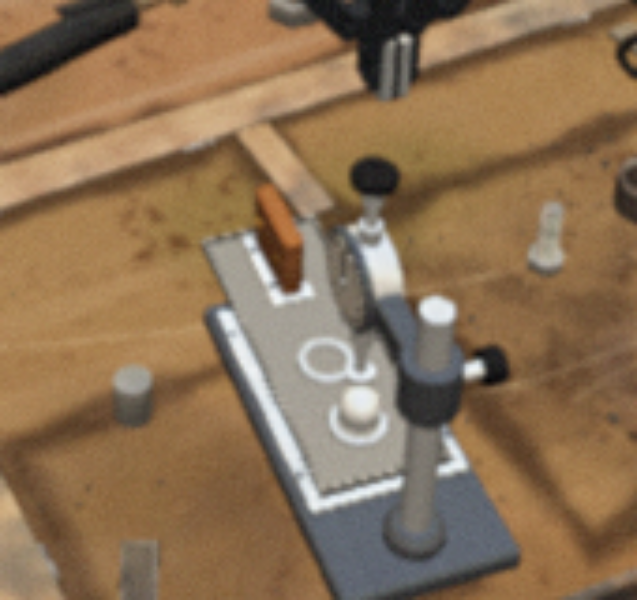

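The cap is back up and the ball is in its pocket. I move over the grip, open the fingers and take a check picture.

```bash
python3 -m crank '[{"gripper":50,"travel":[33,0,0],"twist":[0.004,0.002,0]},{"gripper":50,"travel":[33,0,0],"twist":[0,0,0]},{"gripper":50,"travel":[33,-0.5,0],"twist":[0,0,0]},{"gripper":50,"travel":[32,-0.5,0],"twist":[0,0,0]},{"gripper":50,"travel":[0,0,40],"twist":[0,0,0]},{"gripper":50,"travel":[0,0,40],"twist":[0,0,0]},{"gripper":50,"travel":[0,0,30],"twist":[0,0,0]},{"gripper":50,"travel":[0,0,0],"twist":[0,0,0]},{"gripper":50,"travel":[0,0,0],"twist":[0,0,0]}]'; python3 - <<'E'
from h import *
goto([.543,-.145,.03],[180,0,82])
c=cal("wrist");im=bot.camera("wrist")[:,:,::-1].copy();cv2.imwrite("pics/w5.png",im)
print(proj(c,[.543,-.145,.066]))
for b in blobs(im,(0,0,640,480),(5,110,60),(20,255,255),400):
    e=cv2.minAreaRect(b);print(e,np.round([plane(c,p,.066)[:2] for p in cv2.boxPoints(e)],4).tolist(),np.round(plane(c,e[0],.066),4))
E
```

```text
time: 10.8
ee_pos: [0.5429, -0.1454, 0.1506]
tcp_rot: [-180.0, -0.0, 82.0]
wrist_force: [0.7, 0.0, -0.0]
opening: 0.05
grasp_force: 0.0
t 10.8 pos [ 0.5429 -0.1454  0.1506] rpy [-1.7999e+02 -2.0000e-02  8.2000e+01] q [-15.   6.   2.  86.   0.  83.] F [ 0.7  0.  -0. ] open 0.05 grip 0.0
shift mm [4.000e-01 1.000e-01 1.206e+02] twist [-0.0002 -0.0003 -0.    ]
[319.5 244.2]
((481.2500305175781, 457.7500305175781), (46.66904067993164, 30.405588150024414), 45.0) [[0.6196, -0.3186], [0.636, -0.3013], [0.6597, -0.3349], [0.6433, -0.3534]] [ 0.6395 -0.3267  0.066 ]
((322.0, 240.0), (90.0, 20.0), 90.0) [[0.5428, -0.1135], [0.5548, -0.1152], [0.5472, -0.1734], [0.5343, -0.1716]] [ 0.5449 -0.1425  0.066 ]
```

View pics/w5.png

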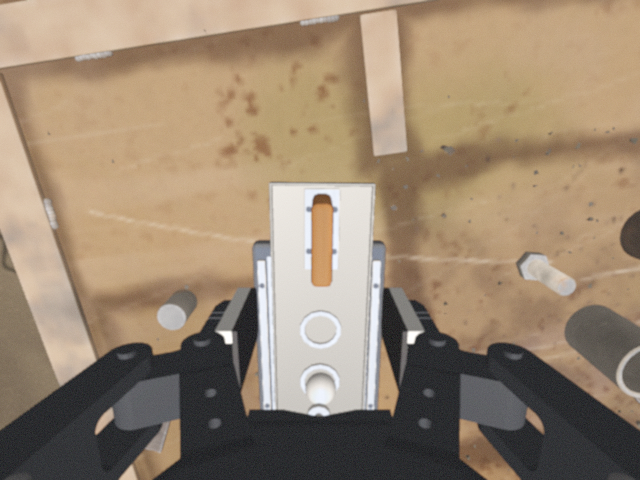

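The wrist view shows the grip at (322,240), 1.5 mm to the tool's +y of the aim (319.5), with the tray edges parallel to the fingers. I correct and descend.

```bash
python3 -m crank '[{"gripper":50,"travel":[1,1.5,30],"twist":[0,0,0]},{"gripper":50,"travel":[0,0,30],"twist":[0,0,0]},{"gripper":50,"travel":[0,0,30],"twist":[0,0,0]},{"gripper":50,"travel":[0,0,20],"twist":[0,0,0]},{"gripper":50,"travel":[0,0,8],"twist":[0,0,0]},{"gripper":50,"travel":[0,0,0],"twist":[0,0,0]},{"gripper":50,"travel":[0,0,0],"twist":[0,0,0]}]'; python3 -c "
from h import *
goto([.5449,-.1442,.031],[180,0,82])"
```

```text
time: 11.72
ee_pos: [0.545, -0.1447, 0.0331]
tcp_rot: [179.9, -0.0, 82.0]
wrist_force: [-0.4, 0.5, 0.1]
opening: 0.0498
grasp_force: 0.0
t 11.72 pos [ 0.545  -0.1447  0.0331] rpy [ 1.7994e+02 -1.0000e-02  8.2000e+01] q [-15.   8.  -9.  73.   0.  83.] F [-0.4  0.5  0.1] open 0.0498 grip 0.0
shift mm [ 0.5 -0.2  2.1] twist [ 0.001  -0.0002 -0.    ]
```

```bash
python3 -m crank '[{"gripper":30,"travel":[0,0,1.5],"twist":[0,0,0]},{"gripper":20,"travel":[0,0,0],"twist":[0,0,0]},{"gripper":16,"travel":[0,0,0],"twist":[0,0,0]},{"gripper":14,"travel":[0,0,0],"twist":[0,0,0]},{"gripper":12,"travel":[0,0,0],"twist":[0,0,0]},{"gripper":8,"travel":[0,0,0],"twist":[0,0,0]},{"gripper":8,"travel":[0,0,0],"twist":[0,0,0]},{"gripper":8,"travel":[0,0,0],"twist":[0,0,0]},{"gripper":8,"travel":[0,0,0],"twist":[0,0,0]}]' 90; python3 -c "
from h import *
goto([.5449,-.1442,.031],[180,0,82])"
```

```text
time: 12.85
ee_pos: [0.5443, -0.1445, 0.0305]
tcp_rot: [-180.0, -0.0, 82.0]
wrist_force: [-1.3, -0.5, 4.9]
opening: 0.013
grasp_force: 87.6
t 12.85 pos [ 0.5443 -0.1445  0.0305] rpy [-1.7997e+02 -2.0000e-02  8.2000e+01] q [-15.   8.  -9.  73.   0.  83.] F [-1.3 -0.5  4.9] open 0.013 grip 87.6
shift mm [ 0.4  0.5 -0.5] twist [-0.0005 -0.0003 -0.    ]
```

```bash
python3 -m crank '[{"gripper":8,"travel":[0,0,-1],"twist":[0,0,0]},{"gripper":8,"travel":[0,0,-2],"twist":[0,0,0]},{"gripper":8,"travel":[0,0,-2],"twist":[0,0,0]},{"gripper":8,"travel":[0,0,-2],"twist":[0,0,0]},{"gripper":8,"travel":[0,0,-1],"twist":[0,0,0]},{"gripper":8,"travel":[0,0,0],"twist":[0,0,0]},{"gripper":8,"travel":[0,0,0],"twist":[0,0,0]}]'; python3 - <<'E'
from h import *
goto([.5449,-.1442,.0385],[180,0,82])
a=bot.camera("scene")[270:430,280:450,::-1];b=bot.camera("wrist")[:,:,::-1]
cv2.imwrite("pics/s6.png",np.hstack([cv2.resize(a,(400,376)),cv2.resize(b,(400,376))]))
E
```

```text
time: 13.72
ee_pos: [0.5442, -0.1444, 0.0381]
tcp_rot: [-179.9, -0.0, 82.0]
wrist_force: [-0.1, -0.1, -3.1]
opening: 0.0126
grasp_force: 87.5
t 13.72 pos [ 0.5442 -0.1444  0.0381] rpy [-1.7995e+02 -2.0000e-02  8.2000e+01] q [-15.   8.  -9.  74.   0.  83.] F [-0.1 -0.1 -3.1] open 0.0126 grip 87.5
shift mm [ 0.3  0.7 -0.4] twist [-0.0009 -0.0003 -0.    ]
```

View pics/s6.png

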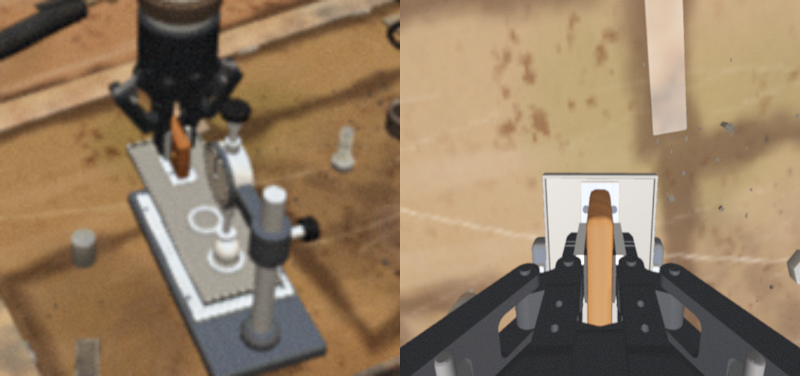

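The tray is lifted and level, with the ball in its pocket. Before drawing it out I check the height of the wooden strip lying ahead, at wrist (405,172)–(459,163).

```bash
python3 - <<'E'
from h import *
c=cal("wrist");f,cx,cy,T=c;Rm=T[:3,:3];o=-Rm.T@T[:3,3]
o5=o+np.array([-.0013,-.001,.1125]);T5=T.copy();T5[:3,3]=-Rm@o5;c5=(f,cx,cy,T5);cs=cal("scene")
for nm,now,w5,s in(("B",(405,172),(374,155),(361,328)),("A",(459,163),(407,152),(368,325))):
    print(nm,"now-w5",tri(c,now,c5,w5),"now-scene",tri(c,now,cs,s),"w5-scene",tri(c5,w5,cs,s), "on table",plane(c,now,0),plane(c,now,.02))
E
```

```text
B now-w5 (array([ 0.59019225, -0.09981406,  0.00577997]), np.float64(5.619143994957568e-05)) now-scene (array([ 0.59067128, -0.10010895,  0.00410647]), np.float64(0.00031070313436534064)) w5-scene (array([ 0.590643  , -0.10001487,  0.0040503 ]), np.float64(0.0004511910048280038)) on table [ 0.59136782 -0.10059116  0.        ] [ 0.58724305 -0.09798097  0.02      ]
A now-w5 (array([ 0.61564653, -0.10042701,  0.002801  ]), np.float64(0.0017930420852310053)) now-scene (array([ 0.61342996, -0.0988822 ,  0.00464128]), np.float64(0.0036310638082952857)) w5-scene (array([ 0.61282493, -0.10032632,  0.00571998]), np.float64(0.0039437489254352)) on table [ 0.61691639 -0.09993712  0.        ] [ 0.60998065 -0.09739889  0.02      ]
```

The strip is only about 5 mm high, well below the tray. I draw out 100 mm, smoothly and level.

```bash
python3 -m crank '[{"gripper":8,"travel":[2,0,0],"twist":[0,0,0]},{"gripper":8,"travel":[5,0,0],"twist":[0,0,0]},{"gripper":8,"travel":[8,0,0],"twist":[0,0,0]},{"gripper":8,"travel":[11,0,0],"twist":[0,0,0]},{"gripper":8,"travel":[13,0,0],"twist":[0,0,0]},{"gripper":8,"travel":[14,0,0],"twist":[0,0,0]},{"gripper":8,"travel":[14,0,0],"twist":[0,0,0]},{"gripper":8,"travel":[12,0,0],"twist":[0,0,0]},{"gripper":8,"travel":[10,0,0],"twist":[0,0,0]},{"gripper":8,"travel":[7,0,0],"twist":[0,0,0]},{"gripper":8,"travel":[4,0,0],"twist":[0,0,0]},{"gripper":8,"travel":[1,0,0],"twist":[0,0,0]}]'; python3 - <<'E'
from h import *
goto([.5449,-.0442,.115],[180,0,82])
a=bot.camera("scene")[240:400,270:440,::-1];b=bot.camera("top")[200:320,340:500,::-1]
cv2.imwrite("pics/s7.png",np.hstack([cv2.resize(a,(400,376)),cv2.resize(b,(400,376))]))
E
```

```text
time: 15.32
ee_pos: [0.5583, -0.0444, 0.0382]
tcp_rot: [-179.9, -0.0, 82.0]
wrist_force: [0.4, -0.2, -3.0]
opening: 0.0133
grasp_force: 87.5
t 15.32 pos [ 0.5583 -0.0444  0.0382] rpy [-1.7995e+02 -2.0000e-02  8.2000e+01] q [-5.  7. -9. 74.  0. 93.] F [ 0.4 -0.2 -3. ] open 0.0133 grip 87.5
shift mm [ -1.7 -13.4 -76.8] twist [-0.0009 -0.0003  0.    ]
```

View pics/s7.png

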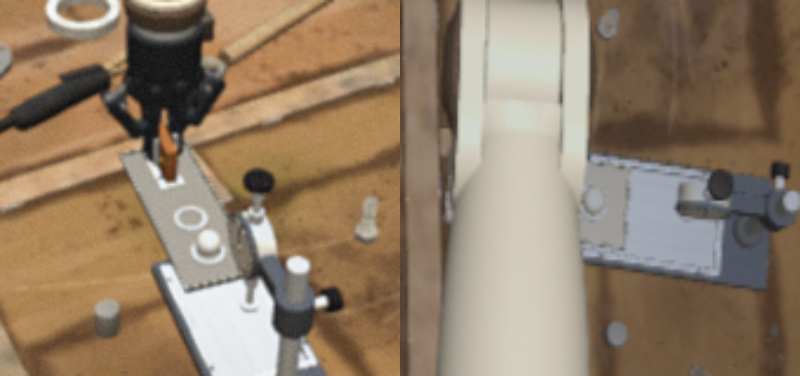

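The ball sits in its pocket and the tray is out from under the foot. I carry it up, over the holder, towards the ring.

```bash
python3 -m crank '[{"gripper":8,"travel":[4,0,-1],"twist":[0,0,0]},{"gripper":8,"travel":[8,0,-3],"twist":[0,0,0]},{"gripper":8,"travel":[12,0,-6],"twist":[0,0,0]},{"gripper":8,"travel":[16,-2,-9],"twist":[0,0,0]},{"gripper":8,"travel":[18,-5,-11],"twist":[0,0,0]},{"gripper":8,"travel":[19,-8,-12],"twist":[0,0,0]},{"gripper":8,"travel":[20,-10,-12],"twist":[0,0,0]},{"gripper":8,"travel":[20,-10,-11],"twist":[0,0,0]},{"gripper":8,"travel":[20,-10,-8],"twist":[0,0,0]},{"gripper":8,"travel":[20,-10,-5],"twist":[0,0,0]},{"gripper":8,"travel":[20,-8,-3],"twist":[0,0,0]},{"gripper":8,"travel":[20,-7,0],"twist":[0,0,0]}]'; python3 -m crank '[{"gripper":8,"travel":[18,-7,0],"twist":[0,0,0]},{"gripper":8,"travel":[17,-7,0],"twist":[0,0,0]},{"gripper":8,"travel":[16,-6,0],"twist":[0,0,0]},{"gripper":8,"travel":[15,-6,0],"twist":[0,0,0]},{"gripper":8,"travel":[14,-6,0],"twist":[0,0,0]},{"gripper":8,"travel":[12,-5,0],"twist":[0,0,0]},{"gripper":8,"travel":[10,-4,0],"twist":[0,0,0]},{"gripper":8,"travel":[8,-3,0],"twist":[0,0,0]},{"gripper":8,"travel":[6,-2,0],"twist":[0,0,0]},{"gripper":8,"travel":[4,-1,0],"twist":[0,0,0]},{"gripper":8,"travel":[2,0,0],"twist":[0,0,0]},{"gripper":8,"travel":[1,0,0],"twist":[0,0,0]}]'; python3 -c "
from h import *
goto([.487,.2885,.099],[180,0,180])"
```

```text
time: 16.92
ee_pos: [0.5159, 0.162, 0.1206]
tcp_rot: [180.0, -0.1, 82.0]
wrist_force: [0.9, -0.2, -2.5]
opening: 0.013
grasp_force: 87.7
time: 18.42
ee_pos: [0.4871, 0.2886, 0.1194]
tcp_rot: [-180.0, -0.0, 82.0]
wrist_force: [0.9, -0.4, -1.7]
opening: 0.0131
grasp_force: 87.7
t 18.43 pos [0.4871 0.2886 0.1194] rpy [-1.7995e+02 -2.0000e-02  8.1990e+01] q [ 31.   6.  -1.  83.   0. 129.] F [ 0.9 -0.4 -1.7] open 0.0131 grip 87.7
shift mm [-0.1 -0.1 20.4] twist [-4.0000e-04 -1.0000e-03 -1.7106e+00]
```

```bash
python3 -m crank '[{"gripper":8,"travel":[0,0,0],"twist":[0,0,-0.02]},{"gripper":8,"travel":[0,0,0],"twist":[0,0,-0.05]},{"gripper":8,"travel":[0,0,0],"twist":[0,0,-0.08]},{"gripper":8,"travel":[0,0,0],"twist":[0,0,-0.09]},{"gripper":8,"travel":[0,0,0],"twist":[0,0,-0.09]},{"gripper":8,"travel":[0,0,0],"twist":[0,0,-0.09]},{"gripper":8,"travel":[0,0,0],"twist":[0,0,-0.09]},{"gripper":8,"travel":[0,0,0],"twist":[0,0,-0.09]},{"gripper":8,"travel":[0,0,0],"twist":[0,0,-0.09]},{"gripper":8,"travel":[0,0,0],"twist":[0,0,-0.09]},{"gripper":8,"travel":[0,0,0],"twist":[0,0,-0.09]},{"gripper":8,"travel":[0,0,0],"twist":[0,0,-0.09]}]'; python3 -m crank '[{"gripper":8,"travel":[0,0,0],"twist":[0,0,-0.09]},{"gripper":8,"travel":[0,0,0],"twist":[0,0,-0.09]},{"gripper":8,"travel":[0,0,0],"twist":[0,0,-0.09]},{"gripper":8,"travel":[0,0,1],"twist":[0,0,-0.09]},{"gripper":8,"travel":[0,0,2],"twist":[0,0,-0.09]},{"gripper":8,"travel":[0,0,3],"twist":[0,0,-0.09]},{"gripper":8,"travel":[0,0,4],"twist":[0,0,-0.08]},{"gripper":8,"travel":[0,0,4],"twist":[0,0,-0.06]},{"gripper":8,"travel":[0,0,3],"twist":[0,0,-0.04]},{"gripper":8,"travel":[0,0,2],"twist":[0,0,-0.02]},{"gripper":8,"travel":[0,0,1],"twist":[0,0,-0.01]},{"gripper":8,"travel":[0,0,0],"twist":[0,0,0]}]'; python3 - <<'E'
from h import *
goto([.487,.2885,.099],[180,0,180])
t=bot.camera("top")[:,:,::-1].copy();s=bot.camera("scene")[:,:,::-1].copy();cv2.imwrite("pics/t8.png",t);cv2.imwrite("pics/s8.png",s)
B=[.617,.2885,.1];print("pred ball",proj(cal("top"),B),proj(cal("scene"),B))
a=cv2.resize(s[180:300,230:360],(400,369));b=cv2.resize(t[190:310,190:320],(400,369))
cv2.imwrite("pics/c8.png",np.hstack([a,b]))
E
```

```text
time: 19.92
ee_pos: [0.487, 0.2885, 0.1194]
tcp_rot: [-180.0, -0.1, 137.2]
wrist_force: [0.2, 0.2, -2.0]
opening: 0.0131
grasp_force: 87.8
time: 21.42
ee_pos: [0.487, 0.2886, 0.0995]
tcp_rot: [180.0, -0.0, 180.0]
wrist_force: [-1.2, -0.0, -2.2]
opening: 0.0133
grasp_force: 87.8
t 21.43 pos [0.487  0.2886 0.0995] rpy [ 1.7997e+02 -5.0000e-02  1.7996e+02] q [31.  7. -3. 81.  0. 31.] F [-1.2 -0.  -2.2] open 0.0133 grip 87.8
shift mm [ 0.  -0.1  0.5] twist [ 0.0004 -0.0009 -0.0007]
pred ball [249.5 235.4] [304.6 220.5]
```

View pics/c8.png

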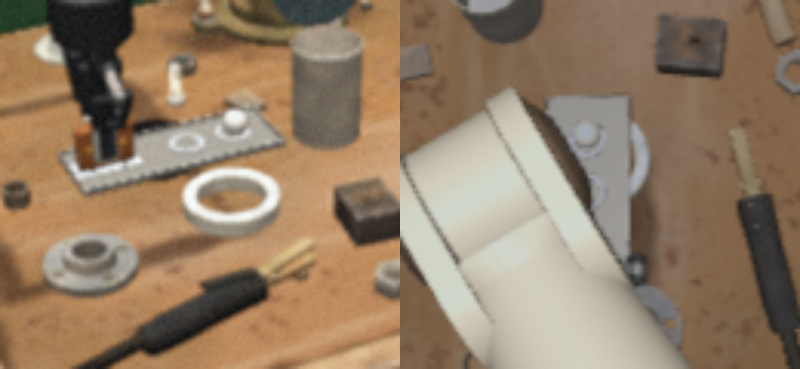

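The ball is in its pocket at scene (306,220) and top (251,234). I triangulate it against the ring.

```bash
python3 - <<'E'
from h import *
t=cv2.imread("pics/t8.png");s=cv2.imread("pics/s8.png");ct,cs=cal("top"),cal("scene")
out={}
for n,im,c,(x,y,w,h),sig in(("top",t,ct,(243,225,17,17),0),("scene",s,cs,(298,211,17,17),0)):
    g=im[y:y+h,x:x+w].min(2).astype(float);print(n);print(g.astype(int)[::1])
E
```

```text
top
[[144 143 143 142 142 144 145 143 144 145 143 144 144 144 144 145 143]
 [144 143 143 143 144 143 143 145 145 144 144 144 145 146 144 145 144]
 [142 142 143 143 144 145 143 144 144 144 144 146 145 145 144 145 145]
 [143 142 143 143 145 144 144 145 143 144 144 145 145 145 145 145 145]
 [143 143 144 144 137 136 149 155 147 138 143 145 145 146 144 144 144]
 [143 142 143 140 144 158 162 163 160 151 140 127 135 144 145 145 146]
 [144 144 148 145 156 162 163 164 162 160 147 129 122 135 145 146 145]
 [144 145 148 152 161 163 163 164 163 162 154 140 146 150 145 146 146]
 [130 149 140 145 162 163 164 164 162 163 153 134 147 155 147 145 145]
 [ 88 140 145 145 157 165 164 164 162 159 147 121 146 158 149 146 146]
 [ 48 130 163 153 144 159 165 166 161 152 132 122 151 157 149 146 144]
 [ 44  99 148 138 118 137 148 149 145 130 119 136 157 149 142 145 147]
 [ 48  52 118 146 138 118 118 119 113 109 131 152 154 152 144 146 146]
 [ 45  44  98 145 146 138 141 140 139 139 151 158 147 141 146 145 146]
 [ 51  47  60 106 145 158 157 139 144 158 158 141 138 143 146 147 146]
 [ 50  52  46  51 123 154 157 1
[... 625 characters left out ...]
128 136 159 209 237 243 241 240 235 202 158 153 161 161 143]
 [152 150 153 164 162 194 217 234 237 232 207 184 153 160 165 164 161]
 [160 158 172 181 151 160 181 194 200 194 177 155 145 153 163 158 161]
 [160 173 204 211 163 133 142 156 163 150 134 131 160 168 159 162 167]
 [163 177 220 209 160 128 119 119 121 117 115 163 209 187 164 162 163]
 [160 175 211 210 185 155 128 112 122 121 154 200 217 190 164 159 160]
 [161 165 175 200 207 187 174 164 178 187 203 206 185 169 160 157 163]
 [158 157 161 165 173 182 183 187 184 177 177 171 160 162 158 160 162]
 [160 165 158 157 155 163 164 162 166 162 157 159 154 157 161 170 162]
 [160 164 159 159 163 163 159 160 162 155 166 161 159 146 150 150 137]]
```

```bash
python3 - <<'E'
from h import *
ct,cs=cal("top"),cal("scene")
p,q=(250.2,233.1),(306,219.3)
print(tri(ct,p,cs,q),plane(ct,p,.1),plane(cs,q,.1))
# ring again, unobstructed in scene: inner hole & outer by ellipse on the bright top face
s=cv2.imread("pics/s8.png");x,y,w,h=284,228,42,32
m=cv2.inRange(cv2.cvtColor(s[y:y+h,x:x+w],cv2.COLOR_BGR2HSV),(0,0,205),(180,60,255))
cs_,hi=cv2.findContours(m,cv2.RETR_CCOMP,cv2.CHAIN_APPROX_NONE)
for c in cs_:
    if len(c)>25: e=cv2.fitEllipse(c+np.array([x,y]));print(e,plane(cs,e[0],.02))
E
```

```text
(array([0.62157253, 0.28636561, 0.10439659]), np.float64(0.0017772537568523762)) [0.62340601 0.28673349 0.1       ] [0.62364097 0.29330607 0.1       ]
((304.88232421875, 242.9103240966797), (16.51894187927246, 31.040258407592773), 88.41089630126953) [0.61592068 0.2899154  0.02      ]
((304.8183288574219, 242.86289978027344), (13.257800102233887, 23.995323181152344), 88.24864196777344) [0.61585513 0.29024693 0.02      ]
```

The ball is about 6 mm too far out in x. I shift it gently (tool +x) and check once more.

```bash
python3 -m crank '[{"gripper":8,"travel":[1,0,0],"twist":[0,0,0]},{"gripper":8,"travel":[2,0,1],"twist":[0,0,0]},{"gripper":8,"travel":[2,0,0.5],"twist":[0,0,0]},{"gripper":8,"travel":[1,0,0],"twist":[0,0,0]},{"gripper":8,"travel":[0,0,0],"twist":[0,0,0]},{"gripper":8,"travel":[0,0,0],"twist":[0,0,0]},{"gripper":8,"travel":[0,0,0],"twist":[0,0,0]},{"gripper":8,"travel":[0,0,0],"twist":[0,0,0]}]'; python3 - <<'E'
from h import *
goto([.481,.2885,.099],[180,0,180])
ct,cs=cal("top"),cal("scene");P={}
for n,c,(x,y,w,h) in(("top",ct,(243,226,17,13)),("scene",cs,(298,213,17,14))):
    im=bot.camera(n)[:,:,::-1];g=im[y:y+h,x:x+w].min(2).astype(int)
    m=(g>(153 if n=="top" else 190)).astype(np.uint8);k,l,st,ce=cv2.connectedComponentsWithStats(m);print(n,[(st[i].tolist(),np.round(ce[i]+[x,y],1)) for i in range(1,k) if st[i][4]>8])
print(np.round(bot.get_obs()["qd"],2))
E
```

```text
time: 22.52
ee_pos: [0.4811, 0.2887, 0.0979]
tcp_rot: [180.0, -0.0, 180.0]
wrist_force: [-0.3, -0.5, -2.3]
opening: 0.0127
grasp_force: 87.7
t 22.52 pos [0.4811 0.2887 0.0979] rpy [ 1.7997e+02 -5.0000e-02  1.7997e+02] q [31.  6. -4. 80.  0. 31.] F [-0.3 -0.5 -2.3] open 0.0127 grip 87.7
shift mm [ 0.1 -0.2 -1.1] twist [ 0.0005 -0.0008 -0.0005]
top [([4, 6, 7, 7, 34], array([249.9, 234.8]))]
scene [([3, 4, 7, 5, 27], array([304. , 218.8]))]
[-0.03 -0.05  0.07  0.05 -0.07 -0.01]
```

```bash
python3 -c "
from workcell import bot
print(bot.job_done())"
```

```text
the job is handed in; nothing more can be done
None
```

I handed the job in at 22.6 s: the ball was gauged with an 18 mm press held for over a second, and the tray is now held still and level with the ball in its pocket, about 10 cm up and within a few millimetres of the ring's middle by the cameras.

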